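Pulse the food processor on the kitchen island

ROBOT

A 6-joint arm with a two-finger parallel gripper is mounted at the origin on the work surface. World frame = base frame: x ahead of the robot, y to its left, z up, the work surface at z = 0. Lengths are in m, angles in degrees, forces in N, time in s.
With the tool pointing down it reaches from about 0.275 to 0.825 m from the base axis. Payload 4.9 kg.
Tool frame: the origin (TCP) lies at the very end of the fingers, on their centre line; the grasp point (between the pads) lies 19 mm behind it; z points along the fingers, y is the line along which they close (so a half turn about z gives the same grasp; the last joint's range is limited). The gripper opens to 85 mm and grips with 20 to 120 N. Pads are 22 mm wide; open, the fingers measure 114 mm over their backs; the gripper's body (76 mm by 85 mm) begins 54 mm behind the grasp point. The pads swing forward as they close: fully open they stand 13 mm farther back than shut.
Start: joints at [-81.142, 18.69, -11.035, 60.275, 0, 82.311], TCP at [0.157, -0.527, 0.231] pointing down, gripper open.
Joint ranges: [-152.03, 152.03], [-55.5, 102.48], [-74.3, 77.21], [-110.64, 120.58], [-84.22, 78.4], [-180, 180]. Speed limits (degrees/s): [147.25, 147.25, 180, 180, 180, 180].

INTERFACE

Orientations are given as a 3x3 rotation matrix whose columns are the frame's x, y, z axes.
In Python, from cell import manip gives the robot as it stands.
- The arm moves only by the tool apply_moves, never from a script. Its argument "deltas" is one flat list of numbers, 6 for each row, row after row: the shift along the tool's x, y, z scaled (see below), then the turn, a rotation vector about the tool's x, y, z scaled (see below). A call has 1 to 8 rows; each row is the pose to reach, as a shift and turn from the pose commanded when the call began, along the tool's axes at that moment; what a row does not reach only later rows make up. The controller multiplies each number of a shift by 300 mm and each number of a turn by 120 degrees. A row lasts 1/10 s, in which the tool goes at most 50 mm and 8.59 degrees, less where a joint would pass 70% of its speed; a pose out of reach is approached as far as the arm can. A call with a number of a shift or a turn outside -1 to 1 is refused whole. A call with a gripper value outside its range is refused whole. "jaw" is the gripper's target within -1 to 1 (shut at 1, half-way at 0, fully open at -1), set as the call begins (left out, the last holds). The fingers move at their own pace and stop on an object; the grip force is fixed at half the most. Time passes only in rows, so rows that repeat a pose let the fingers close. It gives the time, the measured TCP pose, the force, the opening and the grip force at its end, in the units of the state.
- manip.observe(): the state, without advancing time (a new reading comes with each control period).
- manip.snapshot(name): name is "side" or "top" or "wrist"; returns a dict with "img" (480x640x3 uint8, red, green, blue), "fovy" (degrees; the focal length in pixels is half the picture's height over the tangent of half this angle, whatever the lens; pixels are square), "cx", "cy" (the principal point, pixels), "rvec" (rotation vector, rad) and "tvec" (3), from world to camera coordinates, as OpenCV has them; the wrist camera has in their place "hand_eye" (4x4, takes a point from camera to tool coordinates, whose origin is the TCP and whose axes are the flange's). Camera axes: x right, y down, z forward; pixel columns grow to the right and rows downward; lengths in m; the calibration is good to about 2 mm. A picture is of the moment at which its call begins: read the wrist's pose just before it. There is no depth.
- manip.close_job(): hands the job in; it is judged then, once.
The state is a dict: "t": time; "joint_pos": joint angles; "joint_velocities": joint speeds; "tau": joint torques, N m; "tcp_pos": TCP position; "tool_rot": TCP orientation; "wrist_force": force on the tool from outside, world axes, zero at the start; "moment": the same for the moment, N m; "opening": finger opening in m; "grasp_force": force on a finger pad.
Only numpy, scipy, OpenCV 4.12 (cv2) and the standard library are available. Lean on these libraries where they do the work, as an engineer would, in place of code of your own. Each camera call takes 0.05 s, during which the arm holds its last target. There are 200 camera calls.

TASK

Give the nuts in the food processor a pulse: twist the orange spring-return knob clockwise as far as it goes, keep it there for about a second, then let go so that it springs back by itself. Leave the black speed knob as it is set and do not knock the white mug standing beside the machine.

Things in the scene. Friction and masses are not known exactly. Their poses are not given: they have to be found in the camera images.
- pulse (a joint): Turning angle of the orange pulse knob, rad: 0 at rest, growing clockwise seen from above, hard stop at 1.047 (60 degrees). A spring always pulls it back to 0: 0.04 N m at rest, 0.16 N m at the stop. The knob is on top of a cream food processor, fixed, 240 x 400 mm, flat top 90 mm high; its bowl and lid (170 mm wide) rise to 242 mm on the +y side, 130 mm or more from the knob's axis.
- pulse_grip (a point): Grip point of the orange knob, on its vertical axis, 129 mm above the worktop. Frame turns with the knob, z up. Its bar is 48 mm long (x), 14 mm thick (y; pinch across this), its top 13 mm above this point; at rest the bar's white line is at its -x end. Below the bar is a 50 mm orange disc, upper face 25 mm below this point, on a 68 mm white collar.
- speed_pointer (a point): Tip of the white line on the black speed knob, on top of its bar, 22 mm from its axis towards this frame's -x; the frame turns with the knob. Same shape and size as the orange knob, but no spring; it stays where set, at any angle. Its axis is 130 mm from the orange knob's, on the same machine, nearer to or farther from the robot. Leave alone.
- mug: White ceramic mug, loose, 76 mm in diameter, 85 mm high, handle at its +y side; origin at the centre of its underside. It stands on the worktop beside the machine's control end (the -y side). Leave alone. A spice jar and a wooden spoon lie farther off.

How it is judged:
By the outcome, as a careful person would: the job done as asked, in the order asked, and still so for the second after the job is handed in, with the robot touching nothing.
It also fails if it takes over 35 s, if anything falls off the work surface, if the arm or the gripper's body presses on something with over 40 N, if the wrist force passes 120 N, or if a joint passes its speed limit or range.

## Working session

There is one attempt and no reset: what is moved stays moved. The work goes in short steps, Python scripts to look and compute and a tool call to move; the robot and the scene stay as the last step left them, time stands still between calls to the robot, and variables do not carry over. Pictures are saved under pics/ and viewed, at most 10 in all, crops included, and the job is handed in when it is done.

Besides the shell and the picture viewer there is one more tool, called after "Call:" as name(argument=value, ...), one argument or row to a line, values as JSON. apply_moves: Moves the arm, as the interface text tells. Its arguments: {"type":"object","properties":{"deltas":{"type":"array","items":{"type":"number","minimum":-1,"maximum":1}},"jaw":{"type":"number"}},"required":["deltas"]}

```bash
mkdir -p pics; python3 - <<'E'
from cell import manip
import cv2,json
s=manip.observe();print(s['t'],s['tcp_pos'],s['tool_rot'],s['opening'])
for n in("top","side"):
    d=manip.snapshot(n);cv2.imwrite(f'pics/{n}1.png',d['img'][:,:,::-1])
    print(n,{k:v for k,v in d.items() if k!='img'})
E
```

```text
0.0 [ 0.15656744 -0.52664176  0.23049385] [[ 9.58576253e-01  2.84835912e-01 -2.64161814e-04]
 [ 2.84835936e-01 -9.58574737e-01  1.72153082e-03]
 [ 2.37134960e-04 -1.72546134e-03 -9.99998483e-01]] 0.08563885962479202
top {'fovy': 53.889143680984176, 'cx': 311.77274110949503, 'cy': 233.3131000056171, 'rvec': array([ 2.17859208, -2.1555363 ,  0.15281691]), 'tvec': array([-0.09200135,  0.59687896,  0.67029729])}
side {'fovy': 49.711144423368445, 'cx': 317.0469658532708, 'cy': 242.77487373362146, 'rvec': array([ 0.75034866, -2.63588761,  1.0151273 ]), 'tvec': array([0.44835614, 0.34393177, 0.63001256])}
```

View pics/top1.png

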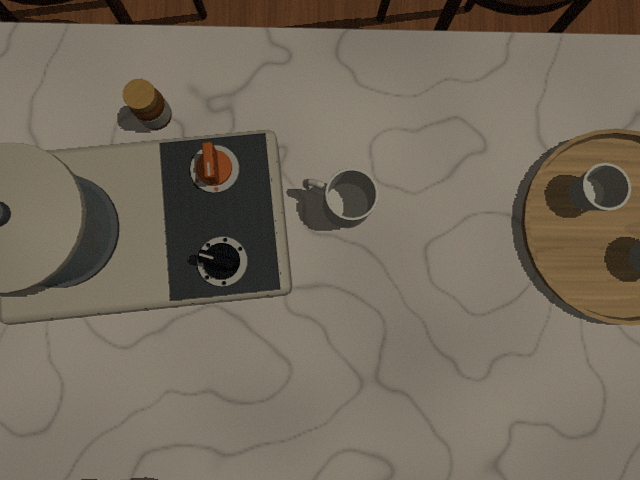

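View pics/side1.png

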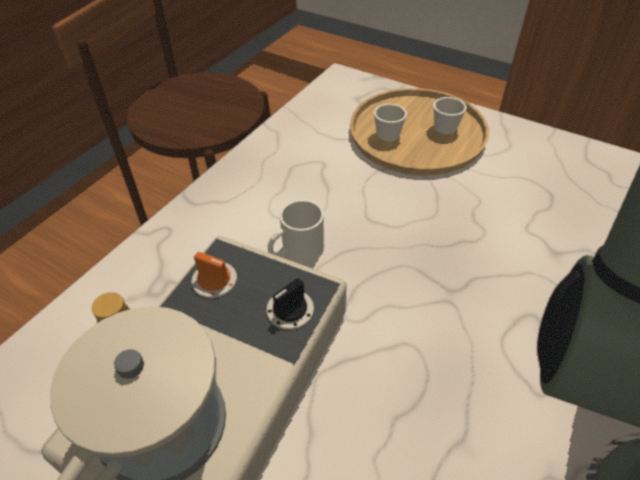

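Top: the orange knob is near (214,165), farther from the robot. The black knob is near (221,261) and the mug near (350,196). Next I'll enlarge the knob.

```bash
python3 - <<'E'
import cv2,numpy as np
a=cv2.imread('pics/top1.png')[125:205,170:270];b=cv2.imread('pics/side1.png')[235:315,170:270]
cv2.imwrite('pics/crop1.png',cv2.resize(np.vstack([a[:60],b[:]])if 0 else np.hstack([a,b]),None,fx=4,fy=4,interpolation=cv2.INTER_CUBIC))
E
cat > h.py <<'E'
import numpy as np,cv2
CAL={'top':(53.889143680984176,311.7727,233.3131,[2.17859208,-2.1555363,0.15281691],[-0.09200135,0.59687896,0.67029729]),
'side':(49.711144423368445,317.047,242.7749,[0.75034866,-2.63588761,1.0151273],[0.44835614,0.34393177,0.63001256])}
def K(f,cx,cy):
    F=240/np.tan(np.radians(f)/2);return np.array([[F,0,cx],[0,F,cy],[0,0,1]])
def hit(K_,R,t,uv,z):  # world->cam R,t
    d=R.T@np.linalg.inv(K_)@np.array([*uv,1.]);c=-R.T@t
    return c+d*(z-c[2])/d[2]
def cam(n,uv,z):
    f,cx,cy,r,t=CAL[n];return hit(K(f,cx,cy),cv2.Rodrigues(np.array(r))[0],np.array(t),uv,z)
E
python3 - <<'E'
from h import *
np.set_printoptions(precision=4,suppress=True)
print('collar',cam('top',(215,169),.095),'black collar',cam('top',(222,261),.095),'edges',cam('top',(275,131),.09),cam('top',(291,292),.09),cam('top',(160,142),.09))
print('bartop ends',cam('top',(209,145),.142),cam('top',(210,180),.142),'mug',cam('top',(351,194),.085))
print('side bar top',cam('side',(211,260),.142))
E
```

```text
collar [0.6794 0.0511 0.095 ] black collar [0.5513 0.0372 0.095 ] edges [ 0.7373 -0.031   0.09  ] [ 0.5104 -0.0571  0.09  ] [0.7186 0.1307 0.09  ]
bartop ends [0.699  0.0509 0.142 ] [0.6526 0.048  0.142 ] mug [ 0.6486 -0.1397  0.085 ]
side bar top [0.6733 0.0538 0.142 ]
```

View pics/crop1.png

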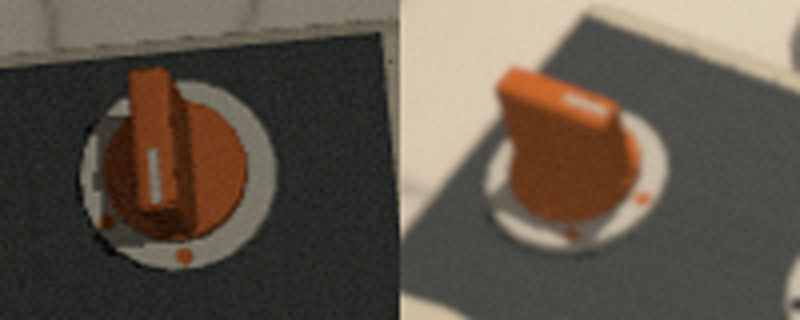

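The bar points away from the robot with its white line at the near end. In full-picture pixels, the top face's ends are at about (207.7,143) and (209.5,177), and the collar centre is (214.6,168.8).

```bash
cat >> h.py <<'E'
from scipy.spatial.transform import Rotation as Ro
np.set_printoptions(precision=4,suppress=True)
def down(yaw): # tool x at yaw, z down
    c,s=np.cos(np.radians(yaw)),np.sin(np.radians(yaw));return np.array([[c,s,0],[s,-c,0],[0,0,-1.]])
def delta(st,p,yaw):
    R=np.array(st['tool_rot']);return np.r_[R.T@(np.array(p)-st['tcp_pos'])/.3, np.degrees(Ro.from_matrix(R.T@down(yaw)).as_rotvec())/120]
E
python3 - <<'E'
from h import *
from cell import manip
a,b=cam('top',(207.7,143),.142),cam('top',(209.5,177),.142)
print(a,b,(a+b)/2,np.linalg.norm(a-b),'yaw',np.degrees(np.arctan2(*(a-b)[1::-1])))
print(cam('top',(214.6,168.8),.095),cam('top',(214.6,168.8),.09))
e=cam('top',(275,131),.09)-cam('top',(291,292),.09);print('machine yaw',np.degrees(np.arctan2(e[1],e[0])))
s=manip.observe();print(delta(s,(0.33,-.34,.24),72),s['t'])
E
```

```text
[0.7017 0.0527 0.142 ] [0.6565 0.0488 0.142 ] [0.6791 0.0507 0.142 ] 0.045323372246339984 yaw 4.993516667333555
[0.6797 0.0517 0.095 ] [0.681  0.0526 0.09  ]
machine yaw 6.560224674966374
[ 0.7314 -0.432  -0.0305 -0.0006 -0.0004 -0.4621] 0.1
```

Call:
apply_moves(
  deltas=[0.09, -0.054, -0.004, 0, 0, -0.058, 0.18, -0.108, -0.008, 0, 0, -0.116, 0.27, -0.162, -0.011, 0, 0, -0.174, 0.365, -0.216, -0.015, 0, 0, -0.231, 0.455, -0.27, -0.019, 0, 0, -0.289, 0.55, -0.324, -0.023, 0, 0, -0.347, 0.64, -0.378, -0.027, 0, 0, -0.405, 0.73, -0.432, -0.03, 0, 0, -0.463],
  jaw=-1,
)

```text
t: 0.9
tcp_pos: [0.3303, -0.3394, 0.2401]
tool_rot: [[0.303, 0.953, -0.0], [0.953, -0.303, 0.0], [0.0, -0.0, -1.0]]
wrist_force: [-0.2, 0.4, 0.3]
opening: 0.0854
grasp_force: 0.0
```

```bash
python3 - <<'E'
from h import *
from cell import manip
s=manip.observe();print(s['t'],s['tcp_pos'],s['joint_pos'],delta(s,(0.505,-.145,.25),129))
E
```

```text
0.9 [ 0.3303 -0.3394  0.2401] [-54.7209  10.2485 -21.0064  58.7745   0.0031  52.8905] [ 0.7938  0.3591 -0.0329 -0.0001 -0.0002 -0.4718]
```

Call:
apply_moves(
  deltas=[0.1, 0.045, -0.004, 0, 0, -0.059, 0.2, 0.09, -0.008, 0, 0, -0.118, 0.3, 0.135, -0.012, 0, 0, -0.177, 0.4, 0.18, -0.016, 0, 0, -0.236, 0.5, 0.225, -0.02, 0, 0, -0.295, 0.6, 0.27, -0.025, 0, 0, -0.354, 0.695, 0.315, -0.029, 0, 0, -0.413, 0.794, 0.36, -0.033, 0, 0, -0.472],
)

```text
t: 1.7
tcp_pos: [0.5062, -0.1459, 0.2499]
tool_rot: [[-0.63, 0.777, -0.001], [0.777, 0.63, 0.0], [0.001, -0.0, -1.0]]
wrist_force: [0.4, -0.8, -1.0]
opening: 0.0857
grasp_force: 0.0
```

```bash
python3 - <<'E'
from h import *
from cell import manip
s=manip.observe();print(s['t'],s['tcp_pos'],s['joint_pos'],delta(s,(0.679,.051,.25),186))
E
```

```text
1.7 [ 0.5062 -0.1459  0.2499] [-24.1119  15.5718 -12.6004  61.8682  -0.007   26.8466] [ 0.147   0.861  -0.0007 -0.0001 -0.0004 -0.4747]
```

Call:
apply_moves(
  deltas=[0.018, 0.108, 0, 0, 0, -0.06, 0.037, 0.216, 0, 0, 0, -0.12, 0.056, 0.324, 0, 0, 0, -0.18, 0.074, 0.432, 0, 0, 0, -0.24, 0.092, 0.54, 0, 0, 0, -0.3, 0.11, 0.648, 0, 0, 0, -0.36, 0.13, 0.756, 0, 0, 0, -0.415, 0.147, 0.861, 0, 0, 0, -0.475],
)

```text
t: 2.5
tcp_pos: [0.6799, 0.0502, 0.2495]
tool_rot: [[-0.994, -0.105, -0.001], [-0.105, 0.994, 0.0], [0.001, 0.0, -1.0]]
wrist_force: [0.9, 0.0, -0.5]
opening: 0.0854
grasp_force: 0.0
```

Call:
apply_moves(
  deltas=[0, 0, 0, 0, 0, 0],
)

```text
t: 2.6
tcp_pos: [0.6809, 0.052, 0.2486]
tool_rot: [[-0.994, -0.105, -0.001], [-0.105, 0.994, 0.001], [0.0, 0.001, -1.0]]
wrist_force: [0.6, -0.7, -0.8]
opening: 0.0852
grasp_force: 0.0
```

```bash
python3 - <<'E'
from h import *
from cell import manip
s=manip.observe();d=manip.snapshot('wrist');print(s['t'],s['tcp_pos'],s['joint_pos'])
import pickle;pickle.dump((s,d),open('w1.pkl','wb'));print(d['hand_eye'],d['fovy'],d['cx'],d['cy'])
cv2.imwrite('pics/w1.png',d['img'][:,:,::-1])
E
```

```text
2.6 [0.6809 0.052  0.2486] [-1.8446 32.9971 13.9965 71.0361  0.0583 -7.8825]
[[-0.0014 -0.9458 -0.3247  0.0826]
 [ 1.     -0.0011 -0.0009 -0.0005]
 [ 0.0005 -0.3247  0.9458 -0.1417]
 [ 0.      0.      0.      1.    ]] 70.29142374222998 321.3326515813252 237.89454558619914
```

View pics/w1.png

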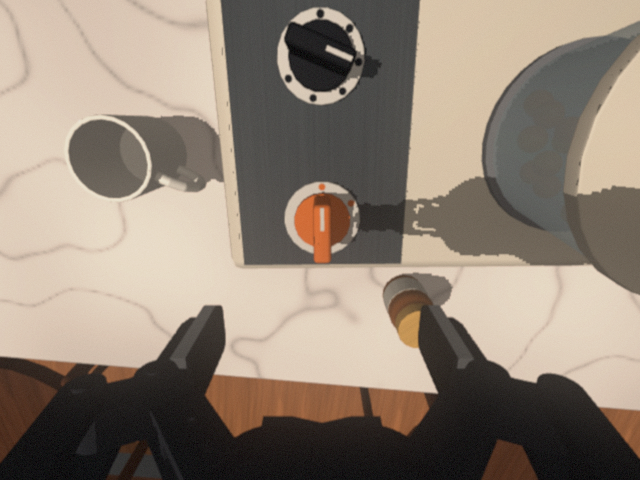

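Wrist view: the orange bar is upright in the picture at column 322, between rows 195 and 262, so the yaw is right. I'll check the axis in an enlarged crop.

```bash
cat > wr.py <<'E'
from h import *
import pickle
s,d=pickle.load(open('w1.pkl','rb'))
T=np.eye(4);T[:3,:3]=s['tool_rot'];T[:3,3]=s['tcp_pos'];T=T@d['hand_eye'];R=T[:3,:3].T
w=lambda uv,z:hit(K(d['fovy'],d['cx'],d['cy']),R,-R@T[:3,3],uv,z)
E
python3 - <<'E'
from wr import *
cv2.imwrite('pics/wc.png',cv2.resize(d['img'][170:280,270:380,::-1],None,fx=5,fy=5,interpolation=cv2.INTER_CUBIC))
print(w((321,218),.095),w((322,205),.142),w((322.5,261),.142))
E
```

```text
[0.6808 0.0511 0.095 ] [0.6577 0.0495 0.142 ] [0.7026 0.0546 0.142 ]
```

View pics/wc.png

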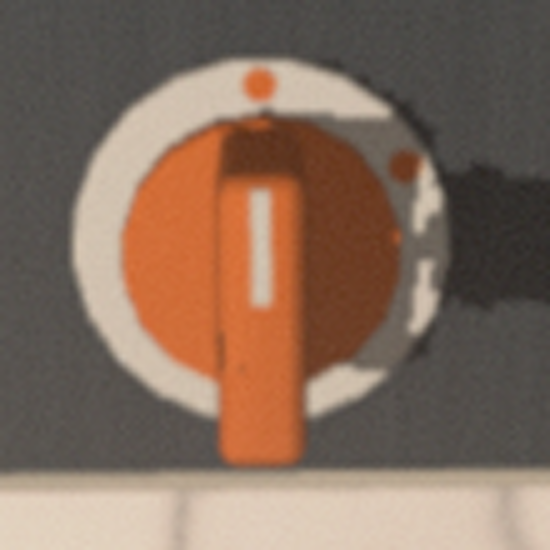

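The top face runs from crop row 178 to 462 and columns 220–303, centred on the tool's line. That puts the axis at (0.680, 0.0515) with a bar length of 45 mm, which agrees with the top camera.

```bash
python3 - <<'E'
from h import *
from cell import manip
s=manip.observe();print(s['t'],s['tcp_pos'],delta(s,(0.680,.0515,.114),186.3))
E
```

```text
2.65 [0.6797 0.0504 0.2488] [-0.002   0.0035  0.4492  0.     -0.0008 -0.0038]
```

Call:
apply_moves(
  deltas=[0, 0.003, 0.09, 0, 0, -0.003, 0, 0.003, 0.18, 0, 0, -0.003, 0, 0.003, 0.27, 0, 0, -0.003, 0, 0.003, 0.34, 0, 0, -0.003, 0, 0.003, 0.39, 0, 0, -0.003, 0, 0.003, 0.43, 0, 0, -0.003, 0, 0.003, 0.45, 0, 0, -0.003, 0, 0.003, 0.45, 0, 0, -0.003],
)

```text
t: 3.45
tcp_pos: [0.6787, 0.0493, 0.1146]
tool_rot: [[-0.994, -0.105, -0.001], [-0.105, 0.994, -0.0], [0.001, 0.0, -1.0]]
wrist_force: [-0.3, 0.3, -0.2]
opening: 0.0855
grasp_force: 0.0
```

Call:
apply_moves(
  deltas=[0, 0, 0, 0, 0, 0, 0, 0, 0, 0, 0, 0, 0, 0, 0, 0, 0, 0, 0, 0, 0, 0, 0, 0, 0, 0, 0, 0, 0, 0, 0, 0, 0, 0, 0, 0, 0, 0, 0, 0, 0, 0, 0, 0, 0, 0, 0, 0],
  jaw=1,
)

```text
t: 4.25
tcp_pos: [0.6794, 0.0522, 0.1159]
tool_rot: [[-0.994, -0.108, 0.001], [-0.108, 0.994, 0.004], [-0.001, 0.004, -1.0]]
wrist_force: [-1.5, 4.7, 4.2]
opening: 0.0132
grasp_force: 59.7
```

Call:
apply_moves(
  deltas=[0, 0.003, 0, 0, 0, 0.06, 0, 0.003, 0, 0, 0, 0.13, 0, 0.003, 0, 0, 0, 0.2, 0, 0.003, 0, 0, 0, 0.27, 0, 0.003, 0, 0, 0, 0.34, 0, 0.003, 0, 0, 0, 0.41, 0, 0.003, 0, 0, 0, 0.47, 0, 0.003, 0, 0, 0, 0.505],
)

```text
t: 5.05
tcp_pos: [0.6798, 0.0533, 0.1159]
tool_rot: [[-0.58, 0.815, 0.001], [0.815, 0.58, 0.004], [0.003, 0.004, -1.0]]
wrist_force: [0.3, 5.5, 2.9]
opening: 0.0127
grasp_force: 61.1
```

```bash
python3 - <<'E'
from h import *
from cell import manip
s=manip.observe();R=s['tool_rot'];print(s['t'],s['tcp_pos'],s['moment'],s['wrist_force'],s['opening'],s['grasp_force'],np.degrees(np.arctan2(R[1][0],R[0][0])))
E
```

```text
5.05 [0.6798 0.0533 0.1159] [1.1305 0.1174 0.8969] [0.3233 5.5416 2.8643] 0.012669647786745739 61.058489084243774 125.43720533629215
```

Call:
apply_moves(
  deltas=[0, 0, 0, 0, 0, 0.01, 0, 0, 0, 0, 0, 0.01, 0, 0, 0, 0, 0, 0.01, 0, 0, 0, 0, 0, 0.01, 0, 0, 0, 0, 0, 0.01, 0, 0, 0, 0, 0, 0.01, 0, 0, 0, 0, 0, 0.01, 0, 0, 0, 0, 0, 0.01],
)

```text
t: 5.85
tcp_pos: [0.6798, 0.0533, 0.116]
tool_rot: [[-0.568, 0.823, 0.001], [0.823, 0.568, 0.004], [0.002, 0.003, -1.0]]
wrist_force: [0.7, 5.5, 3.6]
opening: 0.013
grasp_force: 65.1
```

```bash
python3 - <<'E'
from h import *
from cell import manip
s=manip.observe();R=s['tool_rot'];print(s['t'],s['moment'],s['wrist_force'],np.degrees(np.arctan2(R[1][0],R[0][0])))
E
```

```text
5.85 [1.0337 0.0705 1.3321] [0.6585 5.5354 3.6291] 124.62095231676894
```

The moment rises with almost no further turn, so the knob is on its stop. I'll hold a little longer, then release.

Call:
apply_moves(
  deltas=[0, 0, 0, 0, 0, 0, 0, 0, 0, 0, 0, 0],
)

```text
t: 6.05
tcp_pos: [0.6798, 0.0533, 0.116]
tool_rot: [[-0.568, 0.823, 0.001], [0.823, 0.568, 0.004], [0.002, 0.003, -1.0]]
wrist_force: [-0.5, 4.2, 2.9]
opening: 0.0128
grasp_force: 65.1
```

Call:
apply_moves(
  deltas=[0, 0, 0, 0, 0, 0, 0, 0, 0, 0, 0, 0, 0, 0, 0, 0, 0, 0, 0, 0, 0, 0, 0, 0, 0, 0, 0, 0, 0, 0, 0, 0, 0, 0, 0, 0, 0, 0, 0, 0, 0, 0, 0, 0, 0, 0, 0, 0],
  jaw=-1,
)

```text
t: 6.85
tcp_pos: [0.6793, 0.0506, 0.1152]
tool_rot: [[-0.563, 0.826, 0.0], [0.826, 0.563, -0.0], [-0.0, -0.0, -1.0]]
wrist_force: [-0.5, -0.2, 0.4]
opening: 0.0854
grasp_force: 0.0
```

Call:
apply_moves(
  deltas=[0, 0, -0.05, 0, 0, 0, 0, 0, -0.12, 0, 0, 0, 0, 0, -0.2, 0, 0, 0, 0, 0, -0.28, 0, 0, 0, 0, 0, -0.36, 0, 0, 0, 0, 0, -0.42, 0, 0, 0, 0, 0, -0.45, 0, 0, 0, 0, 0, -0.45, 0, 0, 0],
)

```text
t: 7.65
tcp_pos: [0.6801, 0.0507, 0.2516]
tool_rot: [[-0.564, 0.826, 0.003], [0.826, 0.564, -0.0], [-0.002, 0.002, -1.0]]
wrist_force: [0.2, -0.3, 0.3]
opening: 0.0855
grasp_force: 0.0
```

```bash
python3 - <<'E'
from h import *
from cell import manip
s=manip.observe();print(s['t'],s['tcp_pos'],s['wrist_force'],s['opening'])
a=manip.snapshot('side')['img'][190:350,130:370,::-1];b=manip.snapshot('wrist')['img'][:,:,::-1]
cv2.imwrite('pics/end.png',np.hstack([cv2.resize(a,(400,267)),cv2.resize(b,(356,267))]))
E
```

```text
7.65 [0.6801 0.0507 0.2516] [ 0.176  -0.3326  0.3137] 0.0855065503336032
```

View pics/end.png

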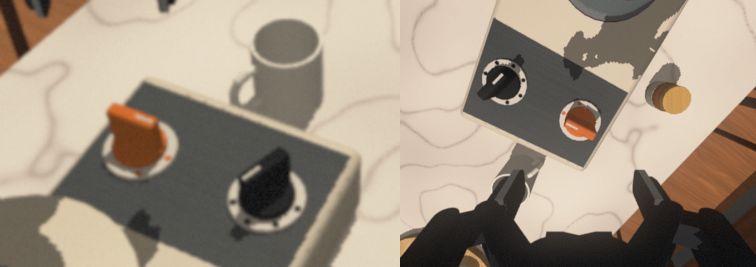

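In the side view (left), the orange knob at about (135,140) is back at rest. The black knob and mug are unchanged, and the gripper is clear.

```bash
python3 -c "
from cell import manip
print(manip.close_job())"
```

```text
the job is handed in; nothing more can be done
None
```

The orange knob was turned clockwise to its stop, held there for about 1 s and let go; it sprang back to rest, the speed knob and mug look undisturbed in the final picture, and the job is handed in (about 8 s of the 35 s used).

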